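# Press the oil flask into its sprung dock

### The arm

A 6-joint arm with a two-finger parallel gripper is mounted at the origin on the work surface. World frame = base frame: x ahead of the robot, y to its left, z up, the work surface at z = 0. Lengths are in m, angles in rad, forces in N, time in s.
With the tool pointing down it reaches from about 0.4 to 0.825 m from the base axis. Payload 7 kg.
Tool frame: the origin (TCP) lies on the centre line of the jaws, within the pads' length; the fingertips stand 14 mm ahead of it and the grasp point (between the pads) lies 5 mm behind it; z points along the fingers, y is the line along which they close (so a half turn about z gives the same grasp; the last joint's range is limited). The gripper opens to 88 mm and grips with 3 to 60 N. Pads are 19 mm wide; open, the fingers measure 130 mm over their backs; the gripper's body (78 mm by 193 mm) begins 47 mm behind the grasp point.
Start: joints at [-0.894, 0.359, 0.012, 0, -1.224, -0.288], TCP at [0.256, -0.625, 0.241] pointing down, gripper open.
Joint ranges: [-3.07, 3.07], [-1.43, 2.12], [-1.02, 1.25], [-3.03, 1.67], [-3.05, -0], [-3.03, 3.03]. Speed limits (rad/s): [2.39, 2.39, 3.01, 3.14, 3.14, 3.14].

### API

Orientations are given as [roll, pitch, yaw] about the fixed x, y, z axes, in that order (R = Rz(yaw) Ry(pitch) Rx(roll)).
In Python, from station import arm gives the robot as it stands.
- The arm moves only by the tool move_arm, never from a script. Its argument "rows" is a list of rows, each an object with "translation": the shift along the tool's x, y, z in cm, a list of three; "rot": the turn, a rotation vector about the tool's x, y, z in degrees, a list of three; "hand": the closure, from 0 (fully open) to 1 (shut). A call has 1 to 8 rows; each row is the pose to reach, as a shift and turn from the pose commanded when the call began, along the tool's axes at that moment; what a row does not reach only later rows make up. A row lasts 1/12 s, in which the tool goes at most 41.7 mm and 7.16 degrees, less where a joint would pass 70% of its speed; a pose out of reach is approached as far as the arm can. A call with a gripper value outside its range is refused whole. The fingers move at their own pace and stop on an object; "squeeze" is the grip in N (left out, the last holds). Time passes only in rows, so rows that repeat a pose let the fingers close. It gives the time, the measured TCP pose, the force, the opening and the grip force at its end, in the units of the state.
- arm.get_state(): the state, without advancing time (a new reading comes with each control period).
- arm.grab_frame(name): name is "side" or "top"; returns (picture, depth): 384x512x3 uint8, red, green, blue; 384x512 float32, m along the optical axis (not along the pixel's ray), 0 where there is no reading.
- arm.camera_params(name): a dict with "vfov" (degrees; the focal length in pixels is half the picture's height over the tangent of half this angle, whatever the lens; pixels are square), "cx", "cy" (the principal point, pixels), "position" and "orientation" of the camera in the world. Camera axes: x right, y down, z forward; pixel columns grow to the right and rows downward; lengths in m; the calibration is good to about 2 mm. A picture is of the moment at which its call begins. camera_params takes no time and is no camera call.
- arm.job_done(): hands the job in; it is judged then, once.
Trained networks look in the newest picture that a camera, given by its name, has taken for a name from the list of things; names that differ only in an ending like _2 or _b are one class to them, and where a whole thing is asked for, a point or a joint stands for the part that bears it (a point fixed in the world has none). Each returns a list of dicts, best first, with "p" (0 to 1); they miss things now and then, are a little off and sometimes report something else, mostly with a low value. They report only what shows in the picture. A call takes as long as a camera call. They do not tell look-alikes from the thing itself.
- arm.search_frame(label, camera): "point" ([x, y, z] in m, in the coordinates of the camera as it stood for that picture, good to about 4 mm: the middle of the surface that is visible of it).
- arm.pinpoint(label, camera): "point" ([x, y, z] in m, in the coordinates of the camera as it stood for that picture, good to about 4 mm: a listed point, or the origin of a listed thing).
The state is a dict: "t": time; "q": joint angles; "qd": joint speeds; "joint_efforts": joint torques, N m; "eef_pos": TCP position; "ee_rot": TCP orientation; "force": force on the tool from outside, world axes, zero at the start; "moment": the same for the moment, N m; "width": finger opening in m; "gripper_force": force on a finger pad.
Only numpy, scipy, OpenCV 4.12 (cv2) and the standard library are available. Lean on these libraries where they do the work, as an engineer would, in place of code of your own. Each camera call takes 0.05 s, during which the arm holds its last target. There are 200 camera calls.

### The job

Slide the plywood board that carries the sprung ring along the bench, without lifting it, until it lies wholly on the black rubber mat and square with it, and let go of it. Then stand the round-bodied oil flask upright in the ring, press it straight down against the springs as far as they go, and finish like that, still holding the flask down. Keep the flask upright and leave the other things on the bench where they are.

Things in the scene. Friction and masses are not known exactly. Their poses are not given: they have to be found in the camera images.
- board: Plywood board, 180 mm (own x) by 120 mm (own y) by 18 mm thick, about 0.9 kg, lying flat on the bench. Origin: centre of its underside, z up. A pine grip block stands on it, centred at x = -62 mm, y = 0: 40 mm long in x, 22 mm thick in y, from 18 to 70 mm above the bench. The sprung ring is centred at x = +35 mm, y = 0.
- ring_top (a point): Top centre of the dark steel ring on the board, 70 mm above the bench when the springs are free. 94 mm outside, 52 mm hole, 10 mm thick. It slides straight down on three fixed upright rods (6 mm, nuts 11 mm wide up to 4.5 mm above the free ring) standing on a 41 mm radius about the ring's axis. The flask's round body sits in the hole and centres itself.
- ring (a joint): How far the ring is pressed down: 0 m free (up), 0.018 m fully down on its stop. The springs push up with about 5 N at the top, rising 0.5 N per mm to about 14 N at the bottom; the flask's weight alone does not sink it.
- mat: Black rubber mat, 210 mm (own x) by 150 mm (own y), fixed flat on the bench and about 1 mm thick: it forms no step, things slide over it as over the bench. Origin: its centre; z up. The board lies along it, long side along long side.
- flask: Round aluminium oil flask with straight neck and black cap, standing on the bench, about 0.2 kg. Origin: centre of its underside, z up. Flat foot 32 mm across; ball-shaped body 64 mm across, centre 28 mm above the underside; neck 28 to 29 mm in diameter from 62 mm to the flat top of the cap at 122 mm. Seated in the ring, its underside lies 9 mm below the ring's top face.
- glue_bottle: Bystander: white cylindrical plastic bottle, 54 mm across, 115 mm tall. Origin: centre of underside.
- tin: Bystander: plain steel tin, 72 mm across, 85 mm tall. Origin: centre of underside.
- hammer: Bystander: hammer lying on the far side of the bench.
- sanding_block: Bystander: cork sanding block, 70 x 120 x 35 mm. Origin: centre of underside.
- tape_measure: Bystander: grey tape measure, 70 x 40 x 60 mm tall. Origin: centre of underside.
- offcut: Bystander: flat pine offcut, 70 x 130 x 19 mm, close to the robot's base. Origin: centre of underside.
- screwdriver: Bystander: screwdriver lying at the left of the bench.
There are look-alikes about, which are no part of the job. What is shaped like the board but blue or orange is not meant.

How it is judged:
On the way, in this order (a step that is already met when the one before it is completed fails the run):
1. the board lies flat on the mat, square with it, at rest and let go (x of board in the frame of mat between -0.018 and 0.018 m and y of board in the frame of mat between -0.018 and 0.018 m and angle between the x axis of board and the x axis of mat, either way round below 0.18 rad and angle between board's own z axis and vertical below 0.04 rad and height (world z) of board below 0.004 m and linear speed of board below 0.02 m/s and contact force between each of the arm, the fingers and board below 0.3 N), for 0.2 s.
2. the flask stands upright in the ring (horizontal distance between flask and ring_top below 0.006 m and angle between flask's own z axis and vertical below 0.12 rad and z of flask in the frame of ring_top between -0.014 and -0.004 m and contact force between flask and board above 0.5 N), for 0.2 s.
At the end, for the whole second after the job is handed in: Board flat on the mat: centre within 18 mm along each mat axis, square within 0.18 rad. Flask seated in the ring, upright within 0.12 rad, centred within 6 mm. Ring down at least 13 mm of 18, pressed by the flask with over 6 N, the robot touching the flask with over 4 N (x of board in the frame of mat between -0.018 and 0.018 m and y of board in the frame of mat between -0.018 and 0.018 m and angle between the x axis of board and the x axis of mat, either way round below 0.18 rad and angle between board's own z axis and vertical below 0.04 rad and height (world z) of board below 0.004 m and horizontal distance between flask and ring_top below 0.006 m and angle between flask's own z axis and vertical below 0.12 rad and z of flask in the frame of ring_top between -0.014 and -0.004 m and value of joint ring above 0.013 m and contact force between flask and board above 6 N and contact force between any of the fingers, the arm and flask above 4 N); the arm keeps its last pose, push and grip.
It fails at once if the board is lifted or tipped (height (world z) of board above 0.02 m or angle between board's own z axis and vertical above 0.2 rad).
It fails at once if the flask is tipped over (angle between flask's own z axis and vertical above 0.7 rad).
It fails at once if another thing on the bench is disturbed by more than 30 mm (distance of any of glue_bottle, tin, hammer, sanding_block, tape_measure, offcut, screwdriver from where it was at the start of the episode above 0.03 m).
It also fails if it takes over 64 s, if anything falls off the work surface, if the arm or the gripper's body presses on something with over 40 N, if the wrist force passes 120 N, or if a joint passes its speed limit or range.

## Working session

There is one attempt and no reset: what is moved stays moved. The work goes in short steps, Python scripts to look and compute and a tool call to move; the robot and the scene stay as the last step left them, time stands still between calls to the robot, and variables do not carry over. Pictures are saved under pics/ and viewed, at most 10 in all, crops included, and the job is handed in when it is done.

Besides the shell and the picture viewer there is one more tool, called after "Request:" as name(argument=value, ...) on one line, values as JSON. move_arm: Moves the arm, as the interface text tells. Its arguments: {"type":"object","properties":{"rows":{"type":"array","items":{"type":"object","properties":{"translation":{"type":"array","items":{"type":"number"}},"rot":{"type":"array","items":{"type":"number"}},"hand":{"type":"number"}}}},"squeeze":{"type":"number"}},"required":["rows"]}

```bash
ls; mkdir -p pics; cat > h.py <<'E'
import numpy as np, cv2
from station import arm
from scipy.spatial.transform import Rotation as R
def cam(n):
    p=arm.camera_params(n); o=np.array(p["orientation"],float)
    M=o if o.shape==(3,3) else (R.from_euler('xyz',o).as_matrix() if o.size==3 else None)
    f=192/np.tan(np.radians(p["vfov"])/2)
    return p,M,np.array(p["position"]),f
def world(n,c): p,M,t,f=cam(n); return M@np.array(c)+t
def proj(n,w):
    p,M,t,f=cam(n); c=M.T@(np.array(w)-t); return f*c[0]/c[2]+p["cx"],f*c[1]/c[2]+p["cy"]
def cloud(n,d):
    p,M,t,f=cam(n); v,u=np.mgrid[:384,:512]
    c=np.stack([(u-p["cx"])/f*d,(v-p["cy"])/f*d,d],-1); return c@M.T+t
E
python3 - <<'E'
from h import *
for n in("top","side"):
    im,d=arm.grab_frame(n); np.savez(f"{n}0.npz",im=im,d=d); cv2.imwrite(f"pics/{n}0.png",im[...,::-1]); print(n,arm.camera_params(n))
    for l in("board","ring_top","mat","flask"):
        for r in arm.pinpoint(l,n): w=world(n,r["point"]); print(l,round(r["p"],2),w.round(3),np.round(proj(n,w)))
E
```

```text
pics
top {'vfov': 52.398923994101956, 'cx': 255.33021188669002, 'cy': 189.4438287587552, 'position': array([0.42592537, 0.07938867, 1.29030266]), 'orientation': array([-3.06989452e+00, -1.83147424e-03, -1.54875079e+00])}
board 0.95 [ 0.49   0.292 -0.001] [191. 197.]
board 0.91 [0.226 0.4   0.005] [155. 277.]
board 0.56 [ 0.65   0.549 -0.002] [116. 147.]
board 0.18 [ 0.558 -0.38   0.   ] [394. 181.]
ring_top 0.78 [0.522 0.284 0.073] [190. 185.]
ring_top 0.66 [0.238 0.434 0.071] [138. 276.]
ring_top 0.62 [0.659 0.576 0.071] [ 99. 140.]
mat 0.86 [ 0.587 -0.     0.002] [280. 169.]
flask 0.94 [ 0.558 -0.378  0.001] [393. 181.]
flask 0.16 [ 0.755  0.28  -0.001] [197. 118.]
side {'vfov': 44.712501678430996, 'cx': 257.8546717639863, 'cy': 185.77566286164318, 'position': array([-0.2062871 ,  1.11275791,  0.966729  ]), 'orientation': array([-2.18866743, -0.00473323, -2.5146227 ])}
board 0.97 [ 0.493  0.293 -0.002] [229. 240.]
board 0.86 [ 0.228  0.402 -0.001] [281. 302.]
board 0.84 [0.648 0.546 0.004] [131. 265.]
ring_top 0.79 [0.528 0.283 0.071] [221. 216.]
ring_top 0.79 [0.234 0.434 0.067] [273. 291.]
ring_top 0.7 [0.665 0.575 0.072] [115. 251.]
mat 0.76 [0.589 0.001 0.001] [259. 185.]
flask 0.85 [ 0.565 -0.378 -0.003] [318. 144.]
```

View pics/top0.png

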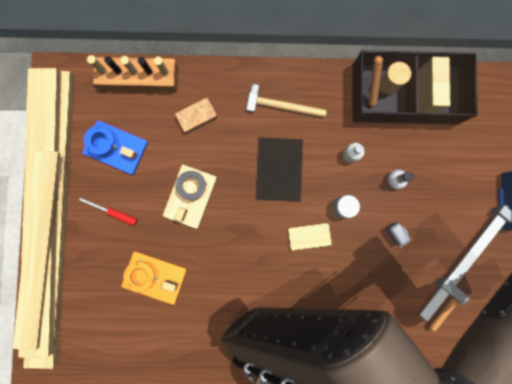

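View pics/side0.png

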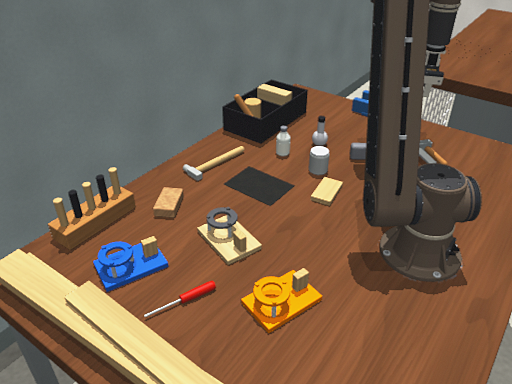

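Board candidates in the top view are plywood (190,196), blue (114,147) and orange (155,277). I choose the plywood one, which has the dark steel ring. Flask candidates are the dark-capped round one (398,179), the glue bottle (353,152) and the tin (347,207). I choose (398,179). Next I check that in a close crop and fit the poses.

```bash
python3 - <<'E'
from h import *
z=np.load("top0.npz"); im,d=z["im"],z["d"]; 
a=cv2.resize(im[155:235,150:230],(400,400),interpolation=2); b=cv2.resize(im[130:210,335:415],(400,400),interpolation=2)
cv2.imwrite("pics/crop1.png",np.hstack([a,b])[...,::-1])
W=cloud("top",d); print(d.dtype,(d==0).sum())
def rect(m,name):
    r=cv2.minAreaRect(W[m][:,:2].astype(np.float32)*1000); print(name,m.sum(),np.round(r[0],1),np.round(r[1],1),round(r[2],1), np.median(W[m][:,2]).round(4))
x,y,zz=W[...,0],W[...,1],W[...,2]
g=im.astype(int).sum(-1)
def big(m):
    n,l,s,c=cv2.connectedComponentsWithStats(m.astype(np.uint8)); i=1+s[1:,4].argmax(); return l==i
rect(big((g<120)&(abs(x-.588)<.13)&(abs(y)<.11)&(zz<.02)),"mat")
near=(np.hypot(x-.491,y-.292)<.13)
rect(big(near&(zz>.010)&(zz<.028)),"board")
m=near&(zz>.055)&(g>300); rect(big(m),"blockish")
m=near&(zz>.058)&(zz<.08); rect(big(m),"high")
f=(np.hypot(x-.56,y+.378)<.06)&(zz>.1); rect(big(f),"cap")
for n in ("glue_bottle","tin","sanding_block","tape_measure","offcut"):
    for r in arm.pinpoint(n,"top")[:1]: print(n,r["p"],world("top",r["point"]).round(3))
E
```

```text
float32 823Traceback (most recent call last):
  File "<stdin>", line 12, in <module>
  File "<stdin>", line 11, in big
ValueError: attempt to get argmax of an empty sequence
```

View pics/crop1.png

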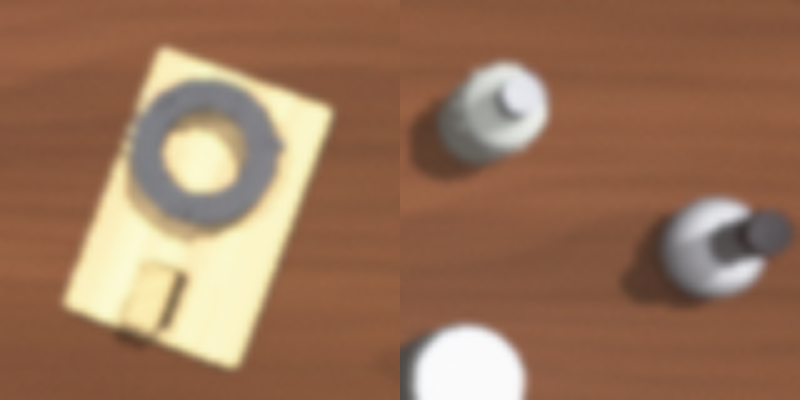

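The crop shows the natural plywood board with its dark ring (about 190,185) and block (about 181,213). It also shows the ball-bodied flask with a black cap (about 412,176), and the white-capped glue bottle (353,150) which is not it.

```bash
python3 - <<'E'
from h import *
z=np.load("top0.npz"); im,d=z["im"],z["d"]; 
W=cloud("top",d)
def rect(m,name):
    r=cv2.minAreaRect(W[m][:,:2].astype(np.float32)*1000); print(name,m.sum(),np.round(r[0],1),np.round(r[1],1),round(r[2],1), np.median(W[m][:,2]).round(4))
x,y,zz=W[...,0],W[...,1],W[...,2]
g=im.astype(int).sum(-1); print(im[169,280],W[169,280],im[195,205],W[195,205],W[185,190], W[213,181], W[176,413])
def big(m):
    n,l,s,c=cv2.connectedComponentsWithStats(m.astype(np.uint8)); 
    if n<2: return m
    return l==1+s[1:,4].argmax()
def tr(m,name): 
    m=big(m); print(name,m.sum()); m.sum()>3 and rect(m,name)
mm=(g<150)&(abs(x-.588)<.13)&(abs(y)<.11); tr(mm,"mat")
near=(np.hypot(x-.491,y-.292)<.13)
tr(near&(zz>.008)&(zz<.028),"board")
tr(near&(g>380),"boardcol")
m=near&(zz>.055)&(g>330); tr(m,"blockish")
m=near&(zz>.058)&(zz<.08)&(g<330); tr(m,"ring")
tr((np.hypot(x-.56,y+.378)<.06)&(zz>.1),"cap")
for n in ("glue_bottle","tin","sanding_block","tape_measure","offcut"):
    for r in arm.pinpoint(n,"top")[:1]: print(n,r["p"],world("top",r["point"]).round(3))
E
```

```text
[61 57 52] [ 0.58809667 -0.0012393   0.00435646] [249 241 192] [0.49550975 0.24296276 0.01794088] [0.52720314 0.29310113 0.01749528] [0.43477352 0.30951216 0.0692614 ] [ 0.56082535 -0.39419908  0.12325766]
mat 0
board 1199
board 1199 [492.7 293.2] [120.9 183.8] 71.5 0.0195
boardcol 2044
boardcol 2044 [492.7 297.2] [128.8 188.4] 71.1 0.0204
blockish 498
blockish 498 [524.6 282.6] [91.8 91.8] 89.8 0.0714
ring 0
cap 97
cap 97 [ 560.2 -379.9] [28.1 26.6] 47.7 0.1225
glue_bottle 0.81 [ 0.644 -0.229  0.003]
tin 0.97 [ 0.469 -0.209  0.007]
sanding_block 0.73 [ 0.758  0.282 -0.002]
tape_measure 0.95 [ 0.386 -0.377 -0.005]
offcut 0.9 [ 0.372 -0.098 -0.003]
```

```bash
cat >> h.py <<'E'
def go(p,yawy=None):
    """shift (cm, tool axes) and turn (deg, rotvec) from current pose to TCP p, tool down with y axis at yawy deg (mod 180)"""
    s=arm.get_state(); M=R.from_euler('xyz',s["ee_rot"]).as_matrix()
    sh=M.T@(np.array(p)-s["eef_pos"])*100; out=[]
    if yawy is not None:
        for k in (0,180):
            a=np.radians(yawy+k); y=np.array([np.cos(a),np.sin(a),0]); zt=np.array([0,0,-1.]); T=np.c_[np.cross(y,zt),y,zt]
            out.append(np.degrees(R.from_matrix(M.T@T).as_rotvec()).round(2))
    print("shift",sh.round(2),"rot",out)
E
python3 - <<'E'
from h import *
z=np.load("top0.npz"); im,d=z["im"],z["d"]; W=cloud("top",d); g=im.astype(int).sum(-1)
m=(g<215)&(abs(W[...,0]-.588)<.15)&(abs(W[...,1])<.11)
n,l,s,c=cv2.connectedComponentsWithStats(m.astype(np.uint8)); m=l==1+s[1:,4].argmax()
print(m.sum(),cv2.minAreaRect(W[m][:,:2].astype(np.float32)*1000))
s=arm.get_state(); print({k:np.round(v,3) for k,v in s.items()}); print(R.from_euler('xyz',s["ee_rot"]).as_matrix().round(3))
go([.434,.312,.24],71.5); go([.434,.312,.038],71.5)
E
```

```text
2719 ((589.02685546875, 2.7024993896484375), (147.8722686767578, 206.963134765625), 88.70520782470703)
{'t': np.float64(0.75), 'q': array([-0.894,  0.359,  0.012,  0.   , -1.224, -0.288]), 'qd': array([ 0.001, -0.001, -0.002, -0.001,  0.   ,  0.   ]), 'joint_efforts': array([ 0.0000e+00, -5.8223e+01,  2.9325e+01,  7.0020e+00,  1.2000e-02,
       -0.0000e+00]), 'eef_pos': array([ 0.256, -0.625,  0.241]), 'ee_rot': array([-3.142,  0.   , -2.753]), 'force': array([ 0.259, -0.484, -0.332]), 'moment': array([ 0.027,  0.027, -0.068]), 'gripper_force': np.float64(0.0), 'width': np.float64(0.087)}
[[-0.925 -0.379  0.   ]
 [-0.379  0.925 -0.   ]
 [-0.    -0.    -1.   ]]
shift [-5.199e+01  7.991e+01  6.000e-02] rot [array([-0.  ,  0.  , 40.78]), array([  -0.  ,   -0.  , -139.22])]
shift [-51.99  79.92  20.26] rot [array([-0.  ,  0.  , 40.78]), array([  -0.  ,   -0.  , -139.22])]
```

```bash
python3 - <<'E'
from h import *
go([.50,-.40,.24]); go([.5,-.05,.24]);go([.434,.312,.24])
E
```

```text
shift [-31.11  11.53   0.06] rot []
shift [-44.38  43.91   0.06] rot []
shift [-5.199e+01  7.991e+01  6.000e-02] rot []
```

Request:
move_arm(rows=[{"translation": [-31,11.5,0],"rot": [0,0,0],"hand": 0},{"translation": [-31,11.5,0],"rot": [0,0,0],"hand": 0},{"translation": [-31,11.5,0],"rot": [0,0,0],"hand": 0},{"translation": [-31,11.5,0],"rot": [0,0,0],"hand": 0},{"translation": [-31,11.5,0],"rot": [0,0,0],"hand": 0},{"translation": [-31,11.5,0],"rot": [0,0,0],"hand": 0},{"translation": [-31,11.5,0],"rot": [0,0,0],"hand": 0},{"translation": [-31,11.5,0],"rot": [0,0,0],"hand": 0}])

```text
t: 1.42
eef_pos: [0.5006, -0.3989, 0.2409]
ee_rot: [-3.141, 0.0, -2.752]
force: [0.5, -1.1, 1.2]
width: 0.0877
gripper_force: 0.0
```

Request:
move_arm(rows=[{"translation": [-13,32,0],"rot": [0,0,0],"hand": 0},{"translation": [-13,32,0],"rot": [0,0,0],"hand": 0},{"translation": [-13,32,0],"rot": [0,0,0],"hand": 0},{"translation": [-13,32,0],"rot": [0,0,0],"hand": 0},{"translation": [-13,32,0],"rot": [0,0,0],"hand": 0},{"translation": [-13,32,0],"rot": [0,0,0],"hand": 0},{"translation": [-13,32,0],"rot": [0,0,0],"hand": 0},{"translation": [-13,32,0],"rot": [0,0,0],"hand": 0}])

```text
t: 2.08
eef_pos: [0.4977, -0.0655, 0.241]
ee_rot: [-3.141, 0.001, -2.753]
force: [1.4, -0.4, -0.6]
width: 0.0877
gripper_force: 0.0
```

Request:
move_arm(rows=[{"translation": [-8,36,0],"rot": [0,0,7],"hand": 0},{"translation": [-8,36,0],"rot": [0,0,14],"hand": 0},{"translation": [-8,36,0],"rot": [0,0,21],"hand": 0},{"translation": [-8,36,0],"rot": [0,0,28],"hand": 0},{"translation": [-8,36,0],"rot": [0,0,34],"hand": 0},{"translation": [-8,36,0],"rot": [0,0,40.8],"hand": 0},{"translation": [-8,36,0],"rot": [0,0,40.8],"hand": 0},{"translation": [-8,36,0],"rot": [0,0,40.8],"hand": 0}])

```text
t: 2.75
eef_pos: [0.4472, 0.2294, 0.2411]
ee_rot: [3.14, 0.001, 2.814]
force: [0.7, 0.3, -0.1]
width: 0.0875
gripper_force: 0.0
```

```bash
python3 - <<'E'
from h import *
go([.434,.312,.10],71.5); s=arm.get_state(); print(s["t"],s["q"],s["eef_pos"])
E
```

```text
shift [ 3.91  7.38 14.12] rot [array([ 0.06,  0.03, -0.29]), array([ 5.0000e-02, -1.0000e-01,  1.7971e+02])]
2.75 [ 8.65650252e-01  7.13657623e-02 -3.59752471e-01  6.41596012e-05
 -1.13843724e+00 -2.76450153e+00] [0.44716065 0.22942268 0.24110671]
```

Request:
move_arm(rows=[{"translation": [3.9,7.4,0],"rot": [0,0,-7.1],"hand": 0},{"translation": [3.9,7.4,0],"rot": [0,0,-14.2],"hand": 0},{"translation": [3.9,7.4,0],"rot": [0,0,-21.3],"hand": 0},{"translation": [3.9,7.4,0],"rot": [0,0,-28.4],"hand": 0},{"translation": [3.9,7.4,0],"rot": [0,0,-35.5],"hand": 0},{"translation": [3.9,7.4,0],"rot": [0,0,-42.6],"hand": 0},{"translation": [3.9,7.4,0],"rot": [0,0,-49.7],"hand": 0},{"translation": [3.9,7.4,0],"rot": [0,0,-56.8],"hand": 0}])

```text
t: 3.42
eef_pos: [0.4343, 0.3103, 0.2407]
ee_rot: [3.142, 0.0, -2.467]
force: [-1.0, -0.4, -0.4]
width: 0.0875
gripper_force: 0.0
```

Request:
move_arm(rows=[{"translation": [0,0,0],"rot": [0,0,-7.1],"hand": 0},{"translation": [0,0,0],"rot": [0,0,-14.2],"hand": 0},{"translation": [0,0,0],"rot": [0,0,-21.3],"hand": 0},{"translation": [0,0,0],"rot": [0,0,-28.4],"hand": 0},{"translation": [0,0,0],"rot": [0,0,-35.5],"hand": 0},{"translation": [0,0,0],"rot": [0,0,-42.6],"hand": 0},{"translation": [0,0,0],"rot": [0,0,-49.7],"hand": 0},{"translation": [0,0,0],"rot": [0,0,-56.8],"hand": 0}])

```text
t: 4.08
eef_pos: [0.4344, 0.3102, 0.2408]
ee_rot: [-3.141, 0.0, -1.476]
force: [0.3, -0.5, 0.4]
width: 0.0875
gripper_force: 0.0
```

Request:
move_arm(rows=[{"translation": [0,0,0],"rot": [0,0,-7.1],"hand": 0},{"translation": [0,0,0],"rot": [0,0,-14.2],"hand": 0},{"translation": [0,0,0],"rot": [0,0,-21.3],"hand": 0},{"translation": [0,0,0],"rot": [0,0,-28.4],"hand": 0},{"translation": [0,0,0],"rot": [0,0,-35.5],"hand": 0},{"translation": [0,0,0],"rot": [0,0,-42.6],"hand": 0},{"translation": [0,0,0],"rot": [0,0,-49.7],"hand": 0},{"translation": [0,0,0],"rot": [0,0,-56.8],"hand": 0}])

```text
t: 4.75
eef_pos: [0.4344, 0.3102, 0.2407]
ee_rot: [-3.141, -0.0, -0.485]
force: [0.5, 1.5, -0.3]
width: 0.0879
gripper_force: 0.0
```

```bash
python3 - <<'E'
from h import *
go([.434,.312,.10],71.5);go([.434,.312,.038],71.5); s=arm.get_state(); print(s["t"],s["q"],s["eef_pos"])
E
```

```text
shift [-0.12 -0.14 14.07] rot [array([-0.0000e+00,  3.0000e-02,  1.7073e+02]), array([-0.02, -0.  , -9.27])]
shift [-0.12 -0.13 20.27] rot [array([-0.0000e+00,  3.0000e-02,  1.7073e+02]), array([-0.02, -0.  , -9.27])]
4.75 [ 9.87661333e-01  1.25890679e-01 -2.98436292e-01 -3.22446261e-05
 -1.14615411e+00  9.84133107e-02] [0.43438872 0.3102053  0.24072484]
```

Request:
move_arm(rows=[{"translation": [-0.1,-0.1,3],"rot": [0,0,-5],"hand": 0},{"translation": [-0.1,-0.1,6],"rot": [0,0,-9.3],"hand": 0},{"translation": [-0.1,-0.1,9],"rot": [0,0,-9.3],"hand": 0},{"translation": [-0.1,-0.1,12],"rot": [0,0,-9.3],"hand": 0},{"translation": [-0.1,-0.1,15],"rot": [0,0,-9.3],"hand": 0},{"translation": [-0.1,-0.1,17.5],"rot": [0,0,-9.3],"hand": 0},{"translation": [-0.1,-0.1,19.3],"rot": [0,0,-9.3],"hand": 0},{"translation": [-0.1,-0.1,20.2],"rot": [0,0,-9.3],"hand": 0}])

```text
t: 5.42
eef_pos: [0.4332, 0.3105, 0.0363]
ee_rot: [3.138, 0.001, -0.329]
force: [-0.5, -0.6, -0.1]
width: 0.0875
gripper_force: 0.0
```

Request:
move_arm(rows=[{"translation": [0,0,0],"rot": [0,0,0],"hand": 0.5},{"translation": [0,0,0],"rot": [0,0,0],"hand": 0.7},{"translation": [0,0,0],"rot": [0,0,0],"hand": 0.9},{"translation": [0,0,0],"rot": [0,0,0],"hand": 1},{"translation": [0,0,0],"rot": [0,0,0],"hand": 1},{"translation": [0,0,0],"rot": [0,0,0],"hand": 1},{"translation": [0,0,0],"rot": [0,0,0],"hand": 1},{"translation": [0,0,0],"rot": [0,0,0],"hand": 1}], squeeze=25)

```text
t: 6.08
eef_pos: [0.434, 0.3117, 0.0389]
ee_rot: [-3.141, -0.0, -0.329]
force: [0.3, 0.6, -0.1]
width: 0.0399
gripper_force: 0.0
```

```bash
python3 - <<'E'
from h import *
a=np.radians(-1.3); p=np.array([.5885,.001])-.062*np.array([np.cos(a),np.sin(a)])
s=arm.get_state();print(s["force"],s["width"],p); go([p[0],p[1],s["eef_pos"][2]],88.7); s=arm.get_state(); print(s["t"],s["q"],s["eef_pos"])
E
```

```text
[ 0.29925672  0.61213097 -0.10000693] 0.03994708240067419 [0.52651596 0.00240661]
shift [ 1.873e+01  2.629e+01 -1.000e-02] rot [array([-2.0000e-02,  5.0000e-02,  1.6248e+02]), array([-3.000e-02, -1.000e-02, -1.752e+01])]
6.0833 [ 9.89881592e-01  3.51613047e-01 -5.39685300e-01 -1.23409522e-05
 -6.78855370e-01  2.52392714e-01] [0.43404788 0.31168622 0.03892172]
```

Request:
move_arm(rows=[{"translation": [0,0,0],"rot": [0,0,0],"hand": 1},{"translation": [0,0,0],"rot": [0,0,0],"hand": 1},{"translation": [0,0,0],"rot": [0,0,0],"hand": 1},{"translation": [0,0,0],"rot": [0,0,0],"hand": 1},{"translation": [0,0,0],"rot": [0,0,0],"hand": 1},{"translation": [0,0,0],"rot": [0,0,0],"hand": 1}], squeeze=25)

```text
t: 6.58
eef_pos: [0.4343, 0.3122, 0.0387]
ee_rot: [-3.141, -0.0, -0.328]
force: [1.1, 4.3, -1.8]
width: 0.0218
gripper_force: 25.0
```

Request:
move_arm(rows=[{"translation": [0.6,0.8,0],"rot": [0,0,0],"hand": 1},{"translation": [1.8,2.5,0],"rot": [0,0,0],"hand": 1},{"translation": [3,4.2,0],"rot": [0,0,0],"hand": 1},{"translation": [4.3,6,0],"rot": [0,0,0],"hand": 1},{"translation": [5.6,7.8,0],"rot": [0,0,0],"hand": 1},{"translation": [6.9,9.6,0],"rot": [0,0,0],"hand": 1},{"translation": [8.2,11.5,0],"rot": [0,0,0],"hand": 1},{"translation": [9,12.6,0],"rot": [0,0,0],"hand": 1}])

```text
t: 7.25
eef_pos: [0.4786, 0.1621, 0.0387]
ee_rot: [-3.141, 0.0, -0.329]
force: [-2.4, 6.7, -1.8]
width: 0.0221
gripper_force: 25.0
```

```bash
python3 - <<'E'
from h import *
go([.5265,.0024,.0387],88.7); s=arm.get_state(); print(s["eef_pos"],s["force"],s["width"])
E
```

```text
shift [ 9.690e+00  1.357e+01 -1.000e-02] rot [array([1.0000e-02, 5.0000e-02, 1.6245e+02]), array([-3.000e-02,  1.000e-02, -1.755e+01])]
[0.47860683 0.16210342 0.03865278] [-2.43437743  6.69325556 -1.79545714] 0.022146660559202728
```

Request:
move_arm(rows=[{"translation": [1.2,1.7,0],"rot": [0,0,-2.5],"hand": 1},{"translation": [2.5,3.5,0],"rot": [0,0,-5],"hand": 1},{"translation": [3.8,5.3,0],"rot": [0,0,-7.5],"hand": 1},{"translation": [5.1,7.1,0],"rot": [0,0,-10],"hand": 1},{"translation": [6.4,8.9,0],"rot": [0,0,-12.5],"hand": 1},{"translation": [7.7,10.7,0],"rot": [0,0,-15],"hand": 1},{"translation": [8.9,12.5,0],"rot": [0,0,-17],"hand": 1},{"translation": [9.6,13.5,0],"rot": [0,0,-17.5],"hand": 1}])

```text
t: 7.92
eef_pos: [0.5258, 0.0034, 0.0387]
ee_rot: [-3.141, 0.0, -0.022]
force: [-2.2, 9.1, 2.0]
width: 0.0218
gripper_force: 25.1
```

Request:
move_arm(rows=[{"translation": [0,0,0],"rot": [0,0,0],"hand": 1},{"translation": [0,0,0],"rot": [0,0,0],"hand": 1},{"translation": [0,0,0],"rot": [0,0,0],"hand": 1}])

```text
t: 8.17
eef_pos: [0.5256, 0.0033, 0.0386]
ee_rot: [3.141, 0.0, -0.026]
force: [3.5, -7.7, 1.3]
width: 0.0218
gripper_force: 25.0
```

```bash
cat > look.py <<'E'
from h import *
import sys
for n in("top","side"):
    im,d=arm.grab_frame(n); np.savez(f"{n}_{sys.argv[1]}.npz",im=im,d=d); cv2.imwrite(f"pics/{n}_{sys.argv[1]}.png",im[...,::-1])
    for l in("board","ring_top","flask"):
        for r in arm.pinpoint(l,n):
            w=world(n,r["point"]); 
            if l=="flask" or np.hypot(*(w[:2]-[.59,0]))<.15: print(n,l,round(r["p"],2),w.round(4))
E
python3 look.py a; python3 - <<'E'
from h import *
s=arm.get_state(); print(s["eef_pos"],s["ee_rot"],s["force"],s["width"])
E
```

```text
top board 0.72 [5.849e-01 1.000e-04 2.200e-03]
top ring_top 0.72 [0.618  0.0024 0.0752]
top flask 0.9 [ 0.5616 -0.3818  0.003 ]
side board 0.68 [ 0.5872  0.0046 -0.0024]
side board 0.57 [0.5889 0.0018 0.002 ]
side ring_top 0.54 [ 0.6241 -0.0028  0.0716]
side flask 0.67 [ 0.5629 -0.3789 -0.0016]
[0.52546023 0.00361468 0.03861194] [ 3.14061420e+00  5.62785638e-04 -2.51626933e-02] [ 3.14663093 -7.78377241 -0.14578189] 0.021904902963182666
```

View pics/top_a.png

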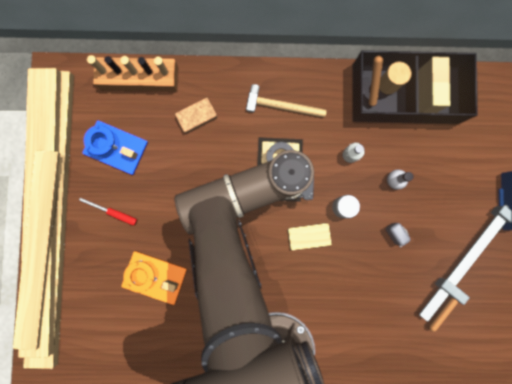

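The arm hides most of the board. Its far end lies within the mat at (280,152). I release, rise and re-measure.

Request:
move_arm(rows=[{"translation": [0,0,0],"rot": [0,0,0],"hand": 0.7},{"translation": [0,0,0],"rot": [0,0,0],"hand": 0.6},{"translation": [0,0,0],"rot": [0,0,0],"hand": 0.4},{"translation": [0,0,0],"rot": [0,0,0],"hand": 0.2},{"translation": [0,0,0],"rot": [0,0,0],"hand": 0},{"translation": [0,0,0],"rot": [0,0,0],"hand": 0},{"translation": [0,0,0],"rot": [0,0,0],"hand": 0},{"translation": [0,0,-2],"rot": [0,0,0],"hand": 0}])

```text
t: 9.23
eef_pos: [0.5235, 0.0039, 0.0558]
ee_rot: [3.14, 0.006, -0.024]
force: [-0.6, -0.9, 1.2]
width: 0.0675
gripper_force: 0.0
```

Request:
move_arm(rows=[{"translation": [0,0,-4],"rot": [0,0,0],"hand": 0},{"translation": [0,0,-8],"rot": [0,0,0],"hand": 0},{"translation": [0,0,-12],"rot": [0,0,0],"hand": 0},{"translation": [0,0,-16],"rot": [0,0,0],"hand": 0},{"translation": [0,0,-19],"rot": [0,0,0],"hand": 0},{"translation": [0,0,-20],"rot": [0,0,0],"hand": 0}])

```text
t: 9.73
eef_pos: [0.5277, 0.0047, 0.2643]
ee_rot: [-3.14, -0.008, -0.023]
force: [1.2, 0.3, 1.0]
width: 0.0874
gripper_force: 0.0
```

```bash
python3 - <<'E'
from h import *
s=arm.get_state(); print(s["t"],s["q"],s["eef_pos"],s["width"]); go([.45,-.2,.24],0); go([.56,-.38,.24],0)
E
```

```text
9.7333 [ 0.38196391  0.09495509 -0.27973495  0.00155073 -1.18814959  1.16571769] [0.52774914 0.00473269 0.26426735] 0.0874463477086797
shift [-7.33 20.65  2.33] rot [array([  0.28,  -0.43, -91.29]), array([-0.43, -0.28, 88.71])]
shift [ 4.07 38.4   2.39] rot [array([  0.28,  -0.43, -91.29]), array([-0.43, -0.28, 88.71])]
```

Request:
move_arm(rows=[{"translation": [3.3,38.4,1],"rot": [0,0,0],"hand": 0},{"translation": [3.3,38.4,1],"rot": [0,0,0],"hand": 0},{"translation": [3.3,38.4,1],"rot": [0,0,0],"hand": 0},{"translation": [3.3,38.4,1],"rot": [0,0,0],"hand": 0},{"translation": [3.3,38.4,1],"rot": [0,0,0],"hand": 0},{"translation": [3.3,38.4,1],"rot": [0,0,0],"hand": 0},{"translation": [3.3,38.4,1],"rot": [0,0,0],"hand": 0},{"translation": [3.3,38.4,1],"rot": [0,0,0],"hand": 0}])

```text
t: 10.4
eef_pos: [0.5463, -0.33, 0.2493]
ee_rot: [-3.141, 0.0, -0.023]
force: [1.0, 0.5, 0.5]
width: 0.0875
gripper_force: 0.0
```

Request:
move_arm(rows=[{"translation": [0,5,0],"rot": [0,0,0],"hand": 0},{"translation": [0,5,0],"rot": [0,0,0],"hand": 0},{"translation": [0,5,0],"rot": [0,0,0],"hand": 0},{"translation": [0,5,0],"rot": [0,0,0],"hand": 0}])

```text
t: 10.73
eef_pos: [0.5449, -0.3785, 0.2488]
ee_rot: [-3.141, 0.001, -0.025]
force: [0.3, -0.0, 0.1]
width: 0.0875
gripper_force: 0.0
```

```bash
python3 look.py b; python3 - <<'E'
from h import *
s=arm.get_state(); print(s["t"],s["q"],s["eef_pos"],s["width"]); go([.561,-.3795,.09],88.7)
z=np.load("top_b.npz"); im,d=z["im"],z["d"]; W=cloud("top",d); x,y,zz=np.moveaxis(W,-1,0)
near=np.hypot(x-.588,y)<.14
for n,m in(("board",near&(zz>.01)&(zz<.028)),("ringblock",near&(zz>.055)&(zz<.08)),("ring",near&(x>.57)&(zz>.055)&(zz<.08))):
    print(n,m.sum(),m.sum()>3 and cv2.minAreaRect(W[m][:,:2].astype(np.float32)*1000))
E
```

```text
top board 0.88 [0.5889 0.0023 0.0006]
top ring_top 0.82 [6.193e-01 4.000e-04 7.480e-02]
side board 0.71 [ 0.5835  0.0013 -0.0011]
side ring_top 0.84 [ 0.6221 -0.0033  0.0698]
side flask 0.62 [ 0.5636 -0.3792 -0.0029]
11.1333 [-3.11518871e-01  3.34068811e-01 -1.71136553e-03 -7.60659141e-06
 -1.23441116e+00  1.86046331e+00] [ 0.54582877 -0.37725407  0.25033994] 0.08747718494841666
shift [ 1.51  0.19 16.03] rot [array([ 5.0000e-02,  1.0000e-02, -1.7995e+02]), array([ 0.01, -0.03,  0.05])]
board 1403 ((585.5903930664062, 1.7728271484375), (120.42072296142578, 180.91275024414062), 88.44005584716797)
ringblock 579 ((588.0360717773438, -8.467903137207031), (158.17823791503906, 91.47178649902344), 16.91023826599121)
ring 485 ((619.8256225585938, 1.2720870971679688), (91.39119720458984, 91.42938232421875), 18.737924575805664)
```

View pics/top_b.png

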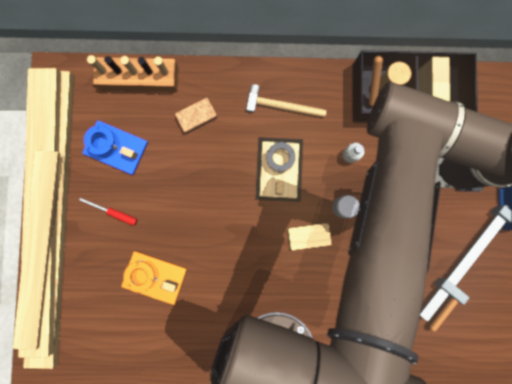

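The board lies centred and square on the mat at (280,168), with a black rim all round and the ring at (280,157). Now the flask.

Request:
move_arm(rows=[{"translation": [1.5,0.2,1],"rot": [0,0,0],"hand": 0},{"translation": [1.5,0.2,4],"rot": [0,0,0],"hand": 0},{"translation": [1.5,0.2,7],"rot": [0,0,0],"hand": 0},{"translation": [1.5,0.2,10],"rot": [0,0,0],"hand": 0},{"translation": [1.5,0.2,12.5],"rot": [0,0,0],"hand": 0},{"translation": [1.5,0.2,14.5],"rot": [0,0,0],"hand": 0},{"translation": [1.5,0.2,15.6],"rot": [0,0,0],"hand": 0.2},{"translation": [1.5,0.2,16],"rot": [0,0,0],"hand": 0.4}])

```text
t: 11.8
eef_pos: [0.5596, -0.3797, 0.0879]
ee_rot: [-3.14, 0.003, -0.023]
force: [-0.3, 0.3, 0.9]
width: 0.0792
gripper_force: 0.0
```

Request:
move_arm(rows=[{"translation": [0,0,0],"rot": [0,0,0],"hand": 0.4},{"translation": [0,0,0],"rot": [0,0,0],"hand": 0.4},{"translation": [0,0,0],"rot": [0,0,0],"hand": 0.5},{"translation": [0,0,0],"rot": [0,0,0],"hand": 0.6},{"translation": [0,0,0],"rot": [0,0,0],"hand": 0.65},{"translation": [0,0,0],"rot": [0,0,0],"hand": 0.7},{"translation": [0,0,0],"rot": [0,0,0],"hand": 1},{"translation": [0,0,0],"rot": [0,0,0],"hand": 1}], squeeze=30)

```text
t: 12.47
eef_pos: [0.5606, -0.3805, 0.0902]
ee_rot: [3.141, -0.0, -0.023]
force: [0.1, -0.8, 0.8]
width: 0.0286
gripper_force: 30.0
```

Request:
move_arm(rows=[{"translation": [0,0,0],"rot": [0,0,0],"hand": 1},{"translation": [0,0,0],"rot": [0,0,0],"hand": 1},{"translation": [0,0,0],"rot": [0,0,0],"hand": 1},{"translation": [0,0,0],"rot": [0,0,0],"hand": 1}], squeeze=40)

```text
t: 12.8
eef_pos: [0.5606, -0.3806, 0.0902]
ee_rot: [3.141, -0.0, -0.023]
force: [-0.1, -1.9, 2.0]
width: 0.028
gripper_force: 40.0
```

```bash
python3 look.py c; python3 - <<'E'
from h import *
s=arm.get_state(); print(s["t"],s["q"],s["eef_pos"],s["ee_rot"],s["width"],s["gripper_force"],s["force"])
im=np.load("side_c.npz")["im"]; cv2.imwrite("pics/cropc.png",cv2.resize(im[80:200,260:420],(640,480))[...,::-1])
E
```

```text
top board 0.9 [ 5.849e-01  4.000e-04 -3.400e-03]
top ring_top 0.89 [0.6173 0.0033 0.07  ]
side board 0.79 [ 0.5856  0.003  -0.0014]
side ring_top 0.52 [ 0.6241 -0.0023  0.0727]
side flask 0.64 [ 5.616e-01 -3.785e-01 -1.000e-04]
13.2 [-3.09295996e-01  4.81403040e-01 -1.61280941e-01  3.16805623e-04
 -9.27678173e-01  1.85691044e+00] [ 0.56060976 -0.3805952   0.09017668] [ 3.14122684e+00 -3.44926921e-04 -2.29918906e-02] 0.027953454464557548 39.99920703470707 [-0.32885878 -1.17968553  4.51078214]
```

View pics/cropc.png

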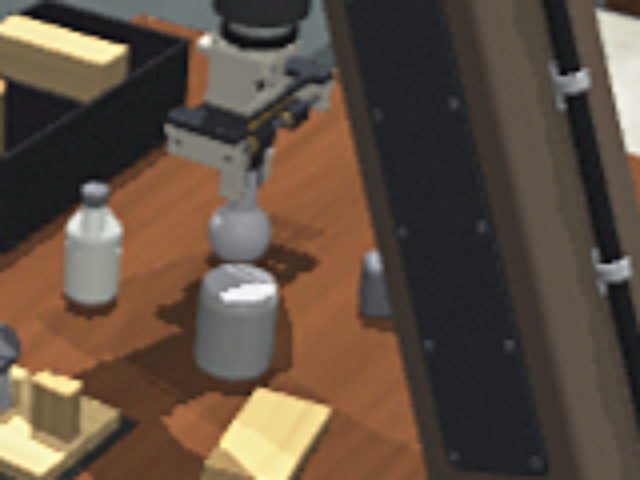

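The fingers hold the neck at crop (250,180) and the ball-shaped body stands upright below. Lift, then carry.

Request:
move_arm(rows=[{"translation": [0,0,-1],"rot": [0,0,0],"hand": 1},{"translation": [0,0,-3],"rot": [0,0,0],"hand": 1},{"translation": [0,0,-5.5],"rot": [0,0,0],"hand": 1},{"translation": [0,0,-8],"rot": [0,0,0],"hand": 1},{"translation": [0,0,-10.5],"rot": [0,0,0],"hand": 1},{"translation": [0,0,-13],"rot": [0,0,0],"hand": 1},{"translation": [0,0,-15],"rot": [0,0,0],"hand": 1},{"translation": [0,0,-16],"rot": [0,0,0],"hand": 1}])

```text
t: 13.87
eef_pos: [0.561, -0.3803, 0.2529]
ee_rot: [3.141, -0.003, -0.023]
force: [0.0, 0.4, -2.3]
width: 0.028
gripper_force: 40.0
```

```bash
python3 - <<'E'
from h import *
s=arm.get_state(); print(s["eef_pos"],s["width"],s["gripper_force"],s["force"]); go([.6202,.001,.25],88.7)
E
```

```text
[ 0.56095669 -0.38026765  0.25292117] 0.02801135498211263 39.99816119670868 [ 0.02222241  0.35960285 -2.34402603]
shift [  5.05 -38.25   0.28] rot [array([-2.4000e-01, -5.0000e-02,  1.7999e+02]), array([ 0.03, -0.15, -0.01])]
```

Request:
move_arm(rows=[{"translation": [0.3,-2,0],"rot": [0,0,0],"hand": 1},{"translation": [0.7,-5,0],"rot": [0,0,0],"hand": 1},{"translation": [1.1,-8.2,0],"rot": [0,0,0],"hand": 1},{"translation": [1.5,-11.5,0],"rot": [0,0,0],"hand": 1},{"translation": [2,-14.8,0],"rot": [0,0,0],"hand": 1},{"translation": [2.4,-18,0],"rot": [0,0,0],"hand": 1},{"translation": [2.8,-21.2,0],"rot": [0,0,0],"hand": 1},{"translation": [3.2,-24.5,0],"rot": [0,0,0],"hand": 1}])

```text
t: 14.53
eef_pos: [0.5973, -0.1343, 0.2489]
ee_rot: [-3.141, 0.002, -0.023]
force: [1.0, 0.2, -2.7]
width: 0.028
gripper_force: 40.0
```

Request:
move_arm(rows=[{"translation": [0.4,-3,0],"rot": [0,0,0],"hand": 1},{"translation": [0.8,-6,0],"rot": [0,0,0],"hand": 1},{"translation": [1.2,-9,0],"rot": [0,0,0],"hand": 1},{"translation": [1.5,-11.5,0],"rot": [0,0,0],"hand": 1},{"translation": [1.8,-13.2,0],"rot": [0,0,0],"hand": 1},{"translation": [1.9,-13.7,0],"rot": [0,0,0],"hand": 1},{"translation": [1.9,-13.7,0],"rot": [0,0,0],"hand": 1},{"translation": [1.9,-13.7,0],"rot": [0,0,0],"hand": 1}])

```text
t: 15.2
eef_pos: [0.6197, 0.0003, 0.2492]
ee_rot: [3.141, 0.002, -0.023]
force: [-0.3, -0.8, -2.8]
width: 0.028
gripper_force: 40.0
```

```bash
python3 look.py d; python3 - <<'E'
from h import *
s=arm.get_state(); print(s["eef_pos"],s["ee_rot"],s["width"],s["force"]); go([.6202,.001,.153],88.7)
im=np.load("side_d.npz")["im"]; cv2.imwrite("pics/cropd.png",cv2.resize(im[100:220,190:350],(640,480))[...,::-1])
E
```

```text
top board 0.58 [ 0.584   0.001  -0.0016]
top ring_top 0.54 [0.6145 0.0013 0.074 ]
top flask 0.65 [0.6145 0.0007 0.163 ]
side board 0.68 [ 0.5841  0.0048 -0.0017]
side ring_top 0.55 [ 6.233e-01 -5.000e-04  7.550e-02]
side ring_top 0.54 [5.885e-01 1.700e-03 2.000e-04]
side flask 0.62 [6.208e-01 1.000e-04 1.571e-01]
side flask 0.22 [ 0.5845  0.0038 -0.0033]
[ 6.20212061e-01 -2.24790125e-04  2.49985527e-01] [-3.14153121e+00 -4.94056813e-05 -2.38849074e-02] 0.028283721786431605 [ 0.84220884  0.83779116 -1.86986138]
shift [-0.   -0.12  9.7 ] rot [array([-0.0000e+00,  1.0000e-02,  1.7993e+02]), array([-0.  , -0.  , -0.07])]
```

View pics/cropd.png

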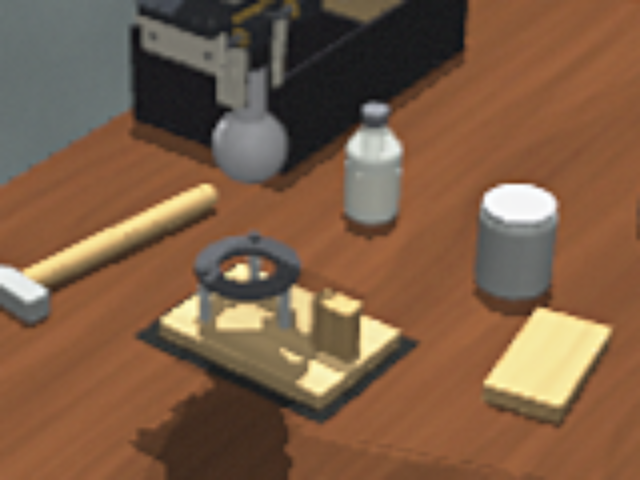

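The flask hangs upright at crop (250,145), directly above the ring at (247,265). I lower it gently.

Request:
move_arm(rows=[{"translation": [0,-0.1,1.5],"rot": [0,0,0],"hand": 1},{"translation": [0,-0.1,3.5],"rot": [0,0,0],"hand": 1},{"translation": [0,-0.1,5.5],"rot": [0,0,0],"hand": 1},{"translation": [0,-0.1,7],"rot": [0,0,0],"hand": 1},{"translation": [0,-0.1,8.2],"rot": [0,0,0],"hand": 1},{"translation": [0,-0.1,9],"rot": [0,0,0],"hand": 1},{"translation": [0,-0.1,9.2],"rot": [0,0,0],"hand": 1},{"translation": [0,-0.1,9.2],"rot": [0,0,0],"hand": 1}])

```text
t: 16.27
eef_pos: [0.6202, 0.0012, 0.1576]
ee_rot: [3.141, 0.001, -0.023]
force: [0.8, 0.8, -2.3]
width: 0.0282
gripper_force: 40.0
```

Request:
move_arm(rows=[{"translation": [0,0,0.2],"rot": [0,0,0],"hand": 1},{"translation": [0,0,0.4],"rot": [0,0,0],"hand": 1},{"translation": [0,0,0.6],"rot": [0,0,0],"hand": 1},{"translation": [0,0,0.8],"rot": [0,0,0],"hand": 1},{"translation": [0,0,0.8],"rot": [0,0,0],"hand": 1},{"translation": [0,0,0.8],"rot": [0,0,0],"hand": 1}])

```text
t: 16.77
eef_pos: [0.6206, 0.0013, 0.1502]
ee_rot: [-3.142, -0.001, -0.023]
force: [0.9, -0.0, -1.5]
width: 0.0282
gripper_force: 40.0
```

```bash
python3 look.py e; python3 - <<'E'
from h import *
s=arm.get_state(); print(s["t"],s["eef_pos"],s["ee_rot"],s["width"],s["force"],s["moment"])
E
```

```text
top board 0.91 [ 0.5852  0.     -0.0007]
top ring_top 0.68 [0.6183 0.0012 0.0763]
top flask 0.59 [0.6157 0.0024 0.0605]
side board 0.8 [ 0.5856  0.0027 -0.0035]
side board 0.72 [ 5.898e-01  3.200e-03 -1.000e-04]
side ring_top 0.51 [ 0.6241 -0.0044  0.0742]
side flask 0.81 [0.6211 0.0053 0.0573]
17.1667 [0.62053963 0.00134881 0.15015185] [-3.14152130e+00 -5.30966024e-04 -2.30515491e-02] 0.028253983518203196 [ 0.49620549 -0.13216832  0.87220589] [-0.12421324 -0.15418805  0.01539089]
```

Request:
move_arm(rows=[{"translation": [0,0,0.2],"rot": [0,0,0],"hand": 1},{"translation": [0,0,0.4],"rot": [0,0,0],"hand": 1},{"translation": [0,0,0.5],"rot": [0,0,0],"hand": 1},{"translation": [0,0,0.5],"rot": [0,0,0],"hand": 1},{"translation": [0,0,0.5],"rot": [0,0,0],"hand": 1},{"translation": [0,0,0.5],"rot": [0,0,0],"hand": 1}], squeeze=55)

```text
t: 17.67
eef_pos: [0.6206, 0.0013, 0.1453]
ee_rot: [3.142, -0.001, -0.023]
force: [0.9, -0.9, 4.6]
width: 0.028
gripper_force: 55.0
```

```bash
python3 - <<'E'
from h import *
im,d=arm.grab_frame("side"); cv2.imwrite("pics/f.png",cv2.resize(im[130:220,190:310],(640,480))[...,::-1])
s=arm.get_state(); print(s["t"],s["eef_pos"],s["ee_rot"],s["width"],s["force"],s["moment"])
E
```

```text
17.7167 [0.62060161 0.00127769 0.14524215] [ 3.14158376e+00 -7.01127202e-04 -2.30238606e-02] 0.027931259654482135 [ 0.26176845 -1.92953235  4.47894815] [-0.42271071 -0.23788235  0.00925246]
```

View pics/f.png

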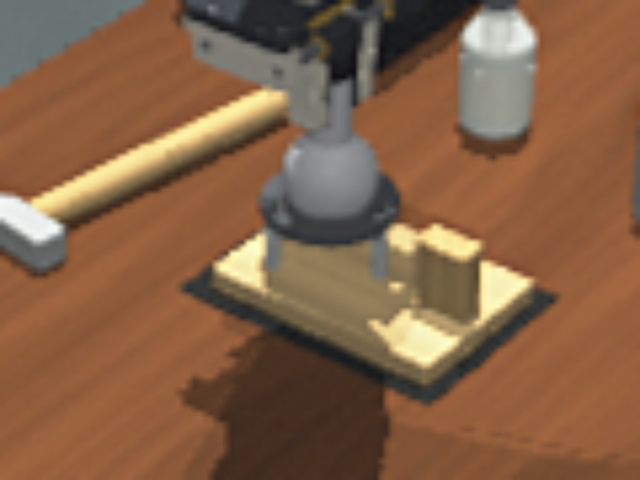

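The flask sits upright in the ring at (330,190). I press on to the stop.

Request:
move_arm(rows=[{"translation": [0,0,0.2],"rot": [0,0,0],"hand": 1},{"translation": [0,0,0.4],"rot": [0,0,0],"hand": 1},{"translation": [0,0,0.6],"rot": [0,0,0],"hand": 1},{"translation": [0,0,0.8],"rot": [0,0,0],"hand": 1},{"translation": [0,0,1.0],"rot": [0,0,0],"hand": 1},{"translation": [0,0,1.0],"rot": [0,0,0],"hand": 1},{"translation": [0,0,1.0],"rot": [0,0,0],"hand": 1}])

```text
t: 18.3
eef_pos: [0.6209, 0.0013, 0.1358]
ee_rot: [3.141, -0.001, -0.023]
force: [-0.6, -0.4, 8.2]
width: 0.0278
gripper_force: 55.0
```

Request:
move_arm(rows=[{"translation": [0,0,0.1],"rot": [0,0,0],"hand": 1},{"translation": [0,0,0.2],"rot": [0,0,0],"hand": 1},{"translation": [0,0,0.3],"rot": [0,0,0],"hand": 1},{"translation": [0,0,0.3],"rot": [0,0,0],"hand": 1},{"translation": [0,0,0.3],"rot": [0,0,0],"hand": 1}])

```text
t: 18.72
eef_pos: [0.6209, 0.0013, 0.1331]
ee_rot: [3.142, -0.002, -0.023]
force: [-0.4, 0.8, 10.6]
width: 0.0279
gripper_force: 55.0
```

Request:
move_arm(rows=[{"translation": [0,0,0.1],"rot": [0,0,0],"hand": 1},{"translation": [0,0,0.2],"rot": [0,0,0],"hand": 1},{"translation": [0,0,0.25],"rot": [0,0,0],"hand": 1},{"translation": [0,0,0.25],"rot": [0,0,0],"hand": 1},{"translation": [0,0,0.25],"rot": [0,0,0],"hand": 1}])

```text
t: 19.13
eef_pos: [0.6214, 0.0012, 0.1315]
ee_rot: [3.141, -0.003, -0.022]
force: [-1.7, -1.0, 15.7]
width: 0.0276
gripper_force: 55.0
```

Request:
move_arm(rows=[{"translation": [0,0,0.05],"rot": [0,0,0],"hand": 1},{"translation": [0,0,0.1],"rot": [0,0,0],"hand": 1},{"translation": [0,0,0.1],"rot": [0,0,0],"hand": 1},{"translation": [0,0,0.1],"rot": [0,0,0],"hand": 1}])

```text
t: 19.47
eef_pos: [0.6218, 0.0012, 0.1314]
ee_rot: [3.141, -0.004, -0.022]
force: [-3.2, -1.2, 19.8]
width: 0.0278
gripper_force: 55.0
```

Force has jumped and z has stalled at 0.131, so the ring is on its stop. One check before handing in.

```bash
python3 look.py g; python3 - <<'E'
from h import *
s=arm.get_state(); print(s["t"],s["eef_pos"],s["ee_rot"],s["force"],s["gripper_force"])
im=np.load("side_g.npz")["im"]; cv2.imwrite("pics/g.png",cv2.resize(im[130:220,190:310],(640,480))[...,::-1])
z=np.load("top_g.npz"); W=cloud("top",z["d"]); x,y,zz=np.moveaxis(W,-1,0)
m=(np.hypot(x-.588,y)<.12)&(zz>.01)&(zz<.028); print(m.sum(),m.sum()>3 and cv2.minAreaRect(W[m][:,:2].astype(np.float32)*1000))
E
```

```text
top board 0.59 [ 0.5848  0.0025 -0.0015]
top ring_top 0.67 [0.618  0.0012 0.0569]
top flask 0.7 [ 0.3849 -0.3769  0.0009]
side board 0.89 [ 0.5884  0.0022 -0.0015]
side ring_top 0.58 [0.6236 0.0007 0.0527]
side flask 0.63 [0.6283 0.0056 0.039 ]
19.8667 [0.62179351 0.00123398 0.13143194] [ 3.14145827 -0.00409834 -0.02207706] [-2.78326807 -0.90528798 20.28145437] 55.00402472913265
976 ((551.0906982421875, 8.239189147949219), (211.13177490234375, 117.83116149902344), 84.30926513671875)
```

View pics/g.png

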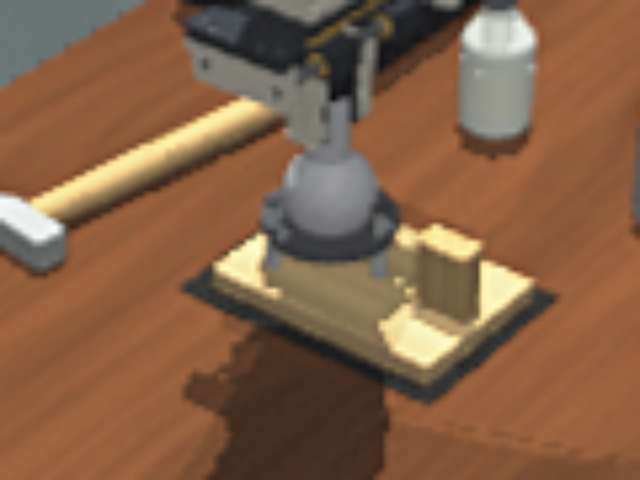

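The ring is down (top at about 0.054 m), with the flask upright in it at (330,200) and the board still on the mat.

```bash
python3 -c "
from station import arm
print(arm.job_done())"
```

```text
the job is handed in; nothing more can be done
None
```

The job is handed in, with no verdict returned: the board lies square on the mat, let go, and the flask stands upright in the ring, held down on its stop at about 20 N.

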